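Unpack three tins from the storage box and hold up the heaviest

TASK

One of the three identical closed tins in the clear storage box is the full one, and only its weight gives it away. Take the tins out of the box, stand the two lighter ones upright inside the box's upturned blue lid, and finish with the heaviest still in the gripper, held still and upright at least 20 cm above the table. Keep the tins upright and set them down rather than dropping them, and leave the red cup, the tape roll and the binder where they are.

Things in the scene. Friction and masses are not known exactly. Their poses are not given: they have to be found in the camera images.
- box: clear open storage box, fixed, 340 mm (its x) by 200 mm (y) by 90 mm high, walls and floor 4 mm, a 6 mm flange outside the rim; origin at the centre of its underside. The tins start upright on its floor in a row along its x, about 90 mm apart (within 7 mm along x, 20 mm along y). Box and lid swap sides between starts; the long side of each points away from the robot within 20 degrees
- lid: the box's blue lid lying upside down as a tray, fixed, 356 mm (its x) by 216 mm (its y), floor 4 mm thick with a rim all round standing 18 mm above the table, walls 4 mm; origin at the centre of its underside, z up; empty at the start
- tin_a: round closed tin, 64 mm across, 84 mm tall, green with a pale band and brass press-on lid, rigid, its contents packed (they shift 2 mm at most); origin at the centre of its underside, z up. The three look alike, and which is the heaviest differs between starts; each weighs 0.15 to 0.85 kg, and the heaviest is at least 0.18 kg heavier than either of the others
- tin_b: round closed tin, 64 mm across, 84 mm tall, green with a pale band and brass press-on lid, rigid, its contents packed (they shift 2 mm at most); origin at the centre of its underside, z up. The three look alike, and which is the heaviest differs between starts; each weighs 0.15 to 0.85 kg, and the heaviest is at least 0.18 kg heavier than either of the others
- tin_c: round closed tin, 64 mm across, 84 mm tall, green with a pale band and brass press-on lid, rigid, its contents packed (they shift 2 mm at most); origin at the centre of its underside, z up. The three look alike, and which is the heaviest differs between starts; each weighs 0.15 to 0.85 kg, and the heaviest is at least 0.18 kg heavier than either of the others
- cup: red plastic cup, 88 mm across its rim, 110 mm tall, standing in the middle, beyond the box and lid; a bystander; origin at the centre of its underside
- tape: amber roll of packing tape lying flat, 104 mm across, 48 mm high; a bystander to the right of box and lid; origin at the centre of its underside
- binder: black ring binder lying flat, 240 by 300 mm, 50 mm thick, at the left edge of the table; a bystander; origin at the centre of its underside

How it is judged (in metres and radians):
At the end, for the whole second after the job is handed in: the two lighter tins stand upright (0.1 rad) and at rest on the lid's floor, inside its rim, free of the fingers, each pressing on it with under 5 N (the heaviest weighs over 6 N); the heaviest is held by the fingers alone, its underside over 190 mm above the table, within 0.35 rad of upright, still (((height (world z) of tin_a above 0.19 m and contact force between tin_a and the fingers above 1 N and angle between tin_a's own z axis and vertical below 0.35 rad and linear speed of tin_a below 0.04 m/s and contact force between tin_a and box below 0.1 N and contact force between tin_a and lid below 0.1 N and contact force between tin_a and tin_b below 0.1 N and contact force between tin_a and tin_c below 0.1 N and (x of tin_b in the frame of lid between -0.172 and 0.172 m and y of tin_b in the frame of lid between -0.102 and 0.102 m and z of tin_b in the frame of lid below 0.01 m and angle between tin_b's own z axis and vertical below 0.1 rad and contact force between tin_b and lid between 0.3 and 5 N and contact force between tin_b and the fingers below 0.1 N and linear speed of tin_b below 0.03 m/s) and (x of tin_c in the frame of lid between -0.172 and 0.172 m and y of tin_c in the frame of lid between -0.102 and 0.102 m and z of tin_c in the frame of lid below 0.01 m and angle between tin_c's own z axis and vertical below 0.1 rad and contact force between tin_c and lid between 0.3 and 5 N and contact force between tin_c and the fingers below 0.1 N and linear speed of tin_c below 0.03 m/s)) or (height (world z) of tin_b above 0.19 m and contact force between tin_b and the fingers above 1 N and angle between tin_b's own z axis and vertical below 0.35 rad and linear speed of tin_b below 0.04 m/s and contact force between tin_b and box below 0.1 N and contact force between tin_b and lid below 0.1 N and contact force between tin_b and tin_a below 0.1 N and contact force between tin_b and tin_c below 0.1 N and (x of tin_a in the frame of lid between -0.172 and 0.172 m and y of tin_a in the frame of lid between -0.102 and 0.102 m and z of tin_a in the frame of lid below 0.01 m and angle between tin_a's own z axis and vertical below 0.1 rad and contact force between tin_a and lid between 0.3 and 5 N and contact force between tin_a and the fingers below 0.1 N and linear speed of tin_a below 0.03 m/s) and (x of tin_c in the frame of lid between -0.172 and 0.172 m and y of tin_c in the frame of lid between -0.102 and 0.102 m and z of tin_c in the frame of lid below 0.01 m and angle between tin_c's own z axis and vertical below 0.1 rad and contact force between tin_c and lid between 0.3 and 5 N and contact force between tin_c and the fingers below 0.1 N and linear speed of tin_c below 0.03 m/s)) or (height (world z) of tin_c above 0.19 m and contact force between tin_c and the fingers above 1 N and angle between tin_c's own z axis and vertical below 0.35 rad and linear speed of tin_c below 0.04 m/s and contact force between tin_c and box below 0.1 N and contact force between tin_c and lid below 0.1 N and contact force between tin_c and tin_a below 0.1 N and contact force between tin_c and tin_b below 0.1 N and (x of tin_a in the frame of lid between -0.172 and 0.172 m and y of tin_a in the frame of lid between -0.102 and 0.102 m and z of tin_a in the frame of lid below 0.01 m and angle between tin_a's own z axis and vertical below 0.1 rad and contact force between tin_a and lid between 0.3 and 5 N and contact force between tin_a and the fingers below 0.1 N and linear speed of tin_a below 0.03 m/s) and (x of tin_b in the frame of lid between -0.172 and 0.172 m and y of tin_b in the frame of lid between -0.102 and 0.102 m and z of tin_b in the frame of lid below 0.01 m and angle between tin_b's own z axis and vertical below 0.1 rad and contact force between tin_b and lid between 0.3 and 5 N and contact force between tin_b and the fingers below 0.1 N and linear speed of tin_b below 0.03 m/s)))); the arm keeps its last pose, push and grip.
It fails at once if a tin is tipped more than 0.7 rad (angle between any of tin_a, tin_b, tin_c's own z axis and vertical above 0.7 rad).
It fails at once if a tin is dropped or thrown (moves faster than 0.55 m/s with no finger on it, a fall of about 15 mm) ((linear speed of tin_a above 0.55 m/s and contact force between tin_a and the fingers below 0.01 N) or (linear speed of tin_b above 0.55 m/s and contact force between tin_b and the fingers below 0.01 N) or (linear speed of tin_c above 0.55 m/s and contact force between tin_c and the fingers below 0.01 N)).
It fails at once if the red cup is pushed or knocked out of its place (more than 25 mm) (distance of cup from where it was at the start of the episode above 0.025 m).
It fails at once if the tape roll is pushed or knocked out of its place (more than 25 mm) (distance of tape from where it was at the start of the episode above 0.025 m).
It fails at once if the binder is pushed or knocked out of its place (more than 25 mm) (distance of binder from where it was at the start of the episode above 0.025 m).
It also fails if it takes over 72 s, if anything falls off the work surface, if the arm or the gripper's body presses on something with over 40 N, if the wrist force passes 120 N, or if a joint passes its speed limit or range.

ROBOT

A 6-joint arm with a two-finger parallel gripper is mounted at the origin on the work surface. World frame = base frame: x ahead of the robot, y to its left, z up, the work surface at z = 0. Lengths are in mm, angles in rad, forces in N, time in s.
With the tool pointing down it reaches from about 350 to 775 mm from the base axis. Payload 7.3 kg.
Tool frame: the origin (TCP) lies midway between the tips of the shut fingers; the grasp point (between the pads) lies 19 mm behind it; z points along the fingers, y is the direction in which the jaws open and shut (so a half turn about z gives the same grasp; the last joint's range is limited). The gripper opens to 92 mm and grips with 3 to 60 N. Pads are 19 mm wide; open, the fingers measure 130 mm over their backs; the gripper's body (75 mm by 190 mm) begins 47 mm behind the grasp point.
Start: joints at [1.156, 0.342, 1.524, -0, 1.275, -0.146], TCP at [139.411, 506.171, 226.741] pointing down, gripper open.
Joint ranges: [-2.53, 2.53], [-0.77, 2.02], [0.04, 2.7], [-1, 4.14], [0.28, 2.66], [-3.11, 3.11]. Speed limits (rad/s): [2.57, 2.57, 3.14, 3.14, 3.14, 3.14].

INTERFACE

Orientations are given as [roll, pitch, yaw] about the fixed x, y, z axes, in that order (R = Rz(yaw) Ry(pitch) Rx(roll)).
In Python, from plant import sensors, imaging, ticket gives the robot as it stands. The module is installed in compiled form; this text tells all that it offers.
- The arm moves only by the tool arm_command, never from a script. Its argument "increments" is one flat list of numbers, 5 for each row, row after row: the closure, from 0 (fully open) to 1 (shut), then the shift along the tool's x, y, z in mm, then the turn about the tool's z in degrees. In form: [hand, dx, dy, dz, spin, hand, dx, dy, dz, spin, ...]. A call has 1 to 20 rows; each row is the pose to reach, as a shift and turn from the pose commanded when the call began, along the tool's axes at that moment; what a row does not reach only later rows make up. A row lasts 1/8 s, in which the tool goes at most 62.5 mm and 10.7 degrees, less where a joint would pass 70% of its speed; a pose out of reach is approached as far as the arm can. A call with a gripper value outside its range is refused whole. The fingers move at their own pace and stop on an object; the grip force is fixed at half the most. Time passes only in rows, so rows that repeat a pose let the fingers close. It gives the time, the measured TCP pose, the force and the opening at its end, in the units of the state.
- sensors.get_obs(): the state, without advancing time (a new reading comes with each control period).
- imaging.capture(name): name is "side" or "top" or "wrist"; returns the picture (420x560x3 uint8, blue, green, red); there is no depth.
- imaging.calibration(name): a dict with "fx", "fy", "cx", "cy" (pixels), "D" ([k1, k2, p1, p2, k3] as OpenCV has them; the pictures are not rectified), "world_to_cam" (4x4, takes a point from world to camera coordinates); the wrist camera has in their place "hand_eye" (4x4, takes a point from camera to tool coordinates, whose origin is the TCP and whose axes are the flange's). Camera axes: x right, y down, z forward; pixel columns grow to the right and rows downward; lengths in mm; the calibration is good to about 2 mm. A picture is of the moment at which its call begins: read the wrist's pose just before it. calibration takes no time and is no camera call.
- ticket.close_job(): hands the job in, once; it reports no verdict.
The state is a dict: "time": time; "joint_positions": joint angles; "dq": joint speeds; "tau": joint torques, N m; "tool_pos": TCP position; "tcp_rot": TCP orientation; "contact_force": force on the tool from outside, world axes, zero at the start; "moment": the same for the moment, N m; "grip_width": finger opening in mm.
Only numpy, scipy, OpenCV 4.12 (cv2) and the standard library are available. Lean on these libraries where they do the work, as an engineer would, in place of code of your own. Each camera call takes 0.05 s, during which the arm holds its last target. There are 200 camera calls.

## Working session

There is one attempt and no reset: what is moved stays moved. The work goes in short steps, Python scripts to look and compute and a tool call to move; the robot and the scene stay as the last step left them, time stands still between calls to the robot, and variables do not carry over. Pictures are saved under pics/ and viewed, about 8 in all and at most 12, crops included, and the job is handed in when it is done.

Besides the shell and the picture viewer there is one more tool, called after "Call:" as name(argument=value, ...), one argument or row to a line, values as JSON. arm_command: Moves the arm, as the interface text tells. Its arguments: {"type":"object","properties":{"increments":{"type":"array","items":{"type":"number"}}},"required":["increments"]}

```bash
mkdir -p pics
python3 - <<'E'
from plant import sensors, imaging
import cv2, numpy as np
o=sensors.get_obs()
print({k:np.round(v,3).tolist() for k,v in o.items()})
for n in("top","side"):
    cv2.imwrite(f"pics/{n}0.png",imaging.capture(n))
    c=imaging.calibration(n); print(n,{k:np.round(v,4).tolist() for k,v in c.items()})
print(imaging.calibration("wrist"))
E
```

```text
{'time': 0.0, 'joint_positions': [1.156, 0.343, 1.525, 0.0, 1.275, -0.146], 'dq': [0.0, -0.002, -0.0, -0.002, -0.0, -0.001], 'tau': [0.0, -43.124, -24.422, 0.072, 0.056, -0.0], 'tool_pos': [139.2, 505.779, 226.047], 'tcp_rot': [-3.14, -0.0, 2.873], 'contact_force': [-0.644, 0.532, -0.473], 'moment': [0.009, 0.068, -0.003], 'grip_width': 91.966}
top {'fx': 475.6612, 'fy': 475.6612, 'cx': 276.9243, 'cy': 202.9556, 'D': [-0.0954, 0.0, 0.0, 0.0, 0.0], 'world_to_cam': [[0.0161, -0.9999, -0.0003, 16.9994], [-0.9959, -0.016, -0.0893, 600.5088], [0.0892, 0.0018, -0.996, 1645.7478], [0.0, 0.0, 0.0, 1.0]]}
side {'fx': 525.9056, 'fy': 525.9056, 'cx': 274.9718, 'cy': 207.011, 'D': [0.0312, 0.0, 0.0, 0.0, 0.0], 'world_to_cam': [[0.9325, -0.3612, 0.0035, -554.0072], [-0.2788, -0.7259, -0.6288, 212.4483], [0.2297, 0.5854, -0.7776, 1320.8358], [0.0, 0.0, 0.0, 1.0]]}
{'fx': 321.23826466738467, 'fy': 321.23826466738467, 'cx': 283.0800209546808, 'cy': 214.25636731006375, 'D': array([-0.01593953,  0.        ,  0.        ,  0.        ,  0.        ]), 'hand_eye': array([[-2.63748548e-04, -9.50370441e-01, -3.11120482e-01,
         8.42645530e+01],
       [ 9.99999654e-01, -4.96273091e-04,  6.68213222e-04,
        -4.03530266e-01],
       [-7.89450818e-04, -3.11120198e-01,  9.50370243e-01,
        -1.58735646e+02],
       [ 0.00000000e+00,  0.00000000e+00,  0.00000000e+00,
         1.00000000e+00]])}
```

View pics/top0.png

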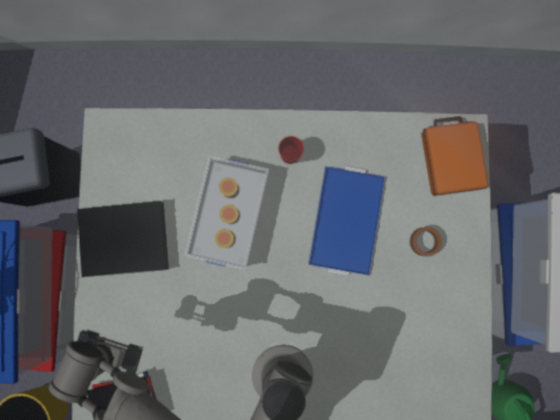

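View pics/side0.png

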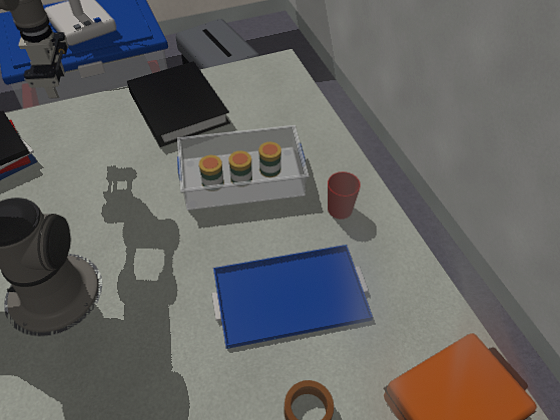

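The top view shows the box at about (228,213), with tin tops at about (229,187), (230,214) and (225,239). The lid is at about (348,220), the cup at (290,149), the tape at (427,241) and the binder at (123,238). The side view agrees with this layout. Next I'll measure the poses.

```bash
cat > h.py <<'E'
from plant import sensors, imaging
import cv2, numpy as np
from scipy.spatial.transform import Rotation as R
def ray(n,px,z):
    c=imaging.calibration(n);K=np.array([[c["fx"],0,c["cx"]],[0,c["fy"],c["cy"]],[0,0,1]])
    u=cv2.undistortPoints(np.float64(px).reshape(-1,1,2),K,np.float64(c["D"])).reshape(-1,2)
    W=np.linalg.inv(c["world_to_cam"]);d=np.c_[u,np.ones(len(u))]@W[:3,:3].T;o=W[:3,3]
    return o+d*((z-o[2])/d[:,2])[:,None]
def blobs(m,amin):
    n,l,s,c=cv2.connectedComponentsWithStats(m.astype(np.uint8))
    return [(l==i,s[i],c[i]) for i in range(1,n) if s[i,4]>=amin]
def go(x,y,z,yaw):  # tool increments from the measured pose
    o=sensors.get_obs();r=R.from_euler("xyz",o["tcp_rot"])
    d=r.inv().apply(np.array([x,y,z])-o["tool_pos"])
    s=np.degrees(o["tcp_rot"][2]-yaw);s=(s+90)%180-90
    return np.round(d,1),round(s,1)
E
python3 - <<'E'
from h import *
for n,roi in(("top",(150,270,180,275)),("side",(130,190,180,300))):
    im=cv2.imread(f"pics/{n}0.png");h=cv2.cvtColor(im,cv2.COLOR_BGR2HSV)
    m=(h[...,0]<28)&(h[...,1]>90)&(h[...,2]>110)
    q=np.zeros_like(m);a,b,c,d=roi;q[a:b,c:d]=m[a:b,c:d]
    for _,s,c in blobs(q,30): print(n,"tin",s,c.round(1),ray(n,[c],88)[0].round(1))
    m=(abs(h[...,0].astype(int)-112)<12)&(h[...,1]>150)&(h[...,2]>60)
    for k,s,c in blobs(m,3000):
        if not(150<c[0]<400):continue
        r=cv2.minAreaRect(np.argwhere(k)[:,::-1].astype(np.float32));p=cv2.boxPoints(r)
        if n=="side":
            hull=cv2.convexHull(np.argwhere(k)[:,::-1].astype(np.int32));p=cv2.approxPolyDP(hull,8,True).reshape(-1,2)
        P=ray(n,p,18);print(n,"lid",P.round(0).tolist(),P.mean(0).round(1))
im=cv2.imread("pics/top0.png")[140:280,170:400];cv2.imwrite("pics/crop.png",cv2.resize(im,None,fx=3.4,fy=3.4,interpolation=cv2.INTER_CUBIC))
# rough box rim corners
print(ray("top",[[209,157],[269,167],[245,268],[189,258]],90).round(0).tolist())
E
```

```text
top tin [220 179  18  17 232] [228.2 186.8] [647.  193.3  88. ]
top tin [221 206  17  17 234] [229.  213.9] [554.8 188.2  88. ]
top tin [216 230  18  17 243] [224.3 238.2] [472.6 201.9  88. ]
top lid [[392.0, -98.0, 18.0], [727.0, -151.0, 18.0], [697.0, -352.0, 18.0], [362.0, -295.0, 18.0]] [ 544.7 -224.2   18. ]
side tin [259 142  22  16 279] [269.5 149.4] [652.4 194.6  88. ]
side tin [229 151  22  16 288] [239.5 158.6] [559.7 190.7  88. ]
side tin [199 155  23  17 300] [209.9 163. ] [476.3 204.2  88. ]
side lid [[650.0, -343.0, 18.0], [360.0, -304.0, 18.0], [393.0, -88.0, 18.0], [701.0, -141.0, 18.0], [708.0, -210.0, 18.0]] [ 562.3 -217.3   18. ]
[[749.0, 262.0, 90.0], [717.0, 56.0, 90.0], [374.0, 130.0, 90.0], [404.0, 319.0, 90.0]]
```

View pics/crop.png

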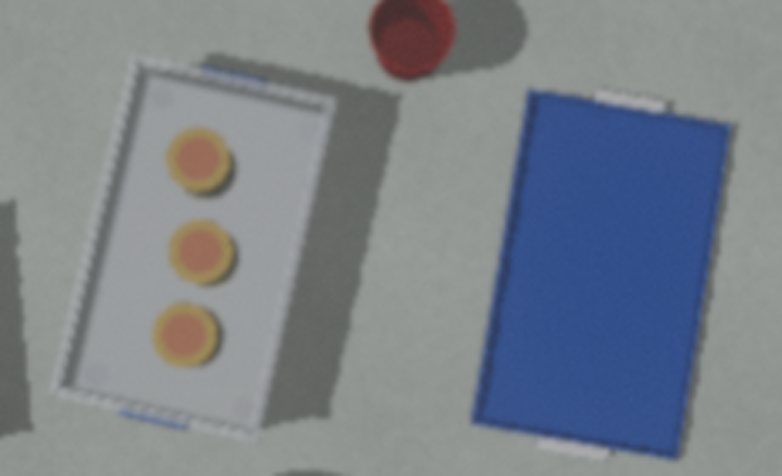

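The measurements agree: the lid comes out at about 339×203 mm and the tins 84 to 93 mm apart. The two cameras differ by about 5 mm, so I'll check with the wrist camera from above the nearest tin.

Run:
```python
from h import *
p=np.array([[135,57],[335,97],[258,437],[57,392]])/3.4+[170,140]
P=ray("top",p,90);c=P.mean(0);v=P[0]+P[1]-P[2]-P[3];a=np.arctan2(v[1],v[0]);print(P.round(),c.round(1),a)
T=np.array([[649.7,194],[557.2,189.5],[474.5,203]])-c[:2];print((T@np.array([[np.cos(a),-np.sin(a)],[np.sin(a),np.cos(a)]])).round(1))
print(go(474.5,203,226,2.95))
```

```text
[[750. 259.  90.]
 [712.  57.  90.]
 [372. 127.  90.]
 [413. 327.  90.]] [561.6 192.6  90. ] -0.20112357822802526
[[ 86.   19. ]
 [ -3.7  -3.9]
 [-87.4  -7.2]]
(array([-4.036e+02, -2.029e+02,  3.000e-01]), np.float64(-4.4))
```

Call:
arm_command(
  increments=[0,-20,-10,0,0,0,-60,-30,0,-1,0,-105,-53,0,-2,0,-150,-75,0,-4.4,0,-195,-98,0,-4.4,0,-240,-120,0,-4.4,0,-285,-143,0,-4.4,0,-330,-165,0,-4.4,0,-370,-185,0,-4.4,0,-395,-198,0,-4.4,0,-403.6,-202.9,0,-4.4,0,-403.6,-202.9,0,-4.4,0,-403.6,-202.9,0,-4.4],
)

```text
time: 1.72
tool_pos: [473.8, 204.2, 226.7]
tcp_rot: [3.141, -0.001, 2.951]
contact_force: [-0.1, 0.4, -0.4]
grip_width: 91.7
```

```bash
cat >> h.py <<'E'
def wrist(name,z=88):
    o=sensors.get_obs();im=imaging.capture("wrist");cv2.imwrite(f"pics/{name}.png",im)
    c=imaging.calibration("wrist");K=np.array([[c["fx"],0,c["cx"]],[0,c["fy"],c["cy"]],[0,0,1]])
    h=cv2.cvtColor(im,cv2.COLOR_BGR2HSV);m=(h[...,0]<28)&(h[...,1]>90)&(h[...,2]>90)
    T=np.eye(4);T[:3,:3]=R.from_euler("xyz",o["tcp_rot"]).as_matrix();T[:3,3]=o["tool_pos"];T=T@c["hand_eye"]
    out=[]
    for k,s,ce in blobs(m,300):
        ct=max(cv2.findContours(k.astype(np.uint8),cv2.RETR_EXTERNAL,cv2.CHAIN_APPROX_NONE)[0],key=len).reshape(-1,1,2).astype(float)
        u=cv2.undistortPoints(ct,K,c["D"]).reshape(-1,2)
        d=np.c_[u,np.ones(len(u))]@T[:3,:3].T;P=T[:3,3]+d*((z-T[2,3])/d[:,2])[:,None]
        (x,y),r=cv2.minEnclosingCircle(P[:,:2].astype(np.float32));print("px",ce.round(),"world",round(x,1),round(y,1),"r",round(r,1))
    return o
E
python3 - <<'E'
from h import *
o=wrist("w1");print(o["time"],o["tool_pos"],o["tcp_rot"],o["contact_force"])
E
```

```text
px [285. 202.] world 475.4 205.3 r 33.2
px [287. 279.] world 557.5 192.0 r 34.8
px [306. 350.] world 651.1 195.9 r 33.1
1.725 [473.76910622 204.17869882 226.69640643] [ 3.14142110e+00 -5.61558344e-04  2.95067869e+00] [-0.13031146  0.41612417 -0.35107774]
```

View pics/w1.png

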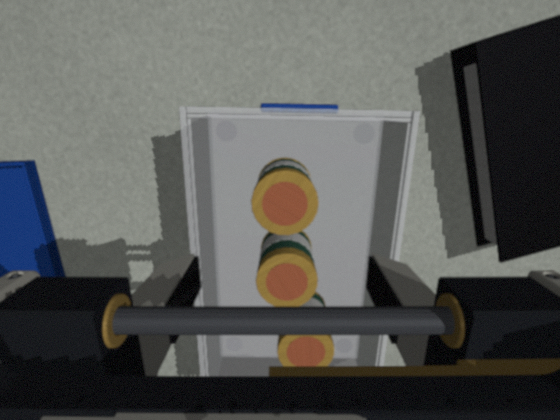

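The wrist view shows the tins at (285,202), (287,279) and (306,350), clear of the walls and agreeing with the other cameras to about 2 mm. I'll lower onto the near tin and grip it.

Call:
arm_command(
  increments=[0,-1,1,15,0,0,-1.4,1.3,50,0,0,-1.4,1.3,90,0,0,-1.4,1.3,130,0,0,-1.4,1.3,160,0,0,-1.4,1.3,178,0,0,-1.4,1.3,185,0,0,-1.4,1.3,185,0,1,-1.4,1.3,185,0,1,-1.4,1.3,185,0,1,-1.4,1.3,185,0,1,-1.4,1.3,185,0,1,-1.4,1.3,185,0,1,-1.4,1.3,185,0],
)

```text
time: 3.52
tool_pos: [476.6, 204.7, 42.1]
tcp_rot: [3.141, 0.001, 2.95]
contact_force: [-0.3, 3.3, 5.0]
grip_width: 63.1
```

Call:
arm_command(
  increments=[1,0,0,-6,0,1,0,0,-20,0,1,0,0,-45,0,1,0,0,-70,0,1,0,0,-95,0,1,0,0,-120,0,1,0,0,-140,0,1,0,0,-155,0,1,0,0,-163,0,1,0,0,-165,0,1,0,0,-165,0,1,0,0,-165,0,1,0,0,-165,0,1,0,0,-165,0],
)

```text
time: 5.28
tool_pos: [476.2, 204.4, 206.5]
tcp_rot: [-3.141, -0.0, 2.95]
contact_force: [0.5, 0.4, -7.4]
grip_width: 63.3
```

Run:
```python
from h import *
for _ in range(4):
    imaging.capture("top");o=sensors.get_obs();print(o["contact_force"].round(2),o["moment"].round(2),o["grip_width"])
for x in(-90,0,90):
    a=-.16;print(x,go(544.7+x*np.cos(a),-224.2+x*np.sin(a),100,2.98))
```

```text
[-0.34 -0.17 -7.66] [-0.01  0.   -0.03] 62.900425988234325
[ 0.48  0.13 -7.66] [-0.01  0.02 -0.01] 63.11790157886717
[ 0.79  0.11 -6.68] [-0.01 -0.02  0.  ] 62.88386910196284
[-0.47  0.04 -7.77] [0.04 0.   0.  ] 63.41668853243529
-90 (array([ -59. , -410.5,  106.7]), np.float64(-1.7))
0 (array([-149. , -407.7,  106.7]), np.float64(-1.7))
90 (array([-238.9, -404.8,  106.7]), np.float64(-1.7))
```

The near tin weighs about 7.1 N after subtracting the baseline. That is over the 6 N stated for the heaviest, so this should be the one. I'll put it back for now, take the other two across to the lid and check their weights as I lift them.

Call:
arm_command(
  increments=[1,0,0,15,0,1,0,0,50,0,1,0,0,90,0,1,0,0,120,0,1,0,0,142,0,1,0,0,155,0,1,0,0,160,0,1,0,0,162.5,0,1,0,0,164.5,0,1,0,0,165,0,1,0,0,165,0,0,0,0,165,0,0,0,0,165,0,0,0,0,165,0,0,0,0,165,0],
)

```text
time: 7.35
tool_pos: [476.4, 204.4, 41.9]
tcp_rot: [3.141, 0.0, 2.95]
contact_force: [0.1, -0.0, -0.8]
grip_width: 91.4
```

Call:
arm_command(
  increments=[0,0,0,-8,0,0,0,0,-30,0,0,0,0,-60,0,0,0,0,-78,0,0,-15,0,-80,0,0,-45,1,-80,0,0,-72,2,-80,0,0,-82,2,-72,0,0,-82,2,-45,0,0,-82,2,-18,0,0,-82,2,-3,0,0,-82,2,0,0,0,-82,2,0,0,1,-82,2,0,0,1,-82,2,0,0,1,-82,2,0,0,1,-82,2,0,0,1,-82,2,0,0],
)

```text
time: 9.6
tool_pos: [557.5, 190.9, 42.2]
tcp_rot: [3.141, 0.001, 2.95]
contact_force: [0.6, 1.7, 3.7]
grip_width: 64.2
```

Call:
arm_command(
  increments=[1,0,0,-6,0,1,0,0,-20,0,1,0,0,-45,0,1,0,0,-70,0,1,0,0,-95,0,1,0,0,-120,0,1,0,0,-140,0,1,0,0,-155,0,1,0,0,-163,0,1,0,0,-165,0,1,0,0,-165,0,1,0,0,-165,0,1,0,0,-165,0,1,0,0,-165,0],
)

```text
time: 11.35
tool_pos: [557.1, 190.7, 206.5]
tcp_rot: [-3.142, -0.0, 2.95]
contact_force: [-0.1, 0.8, -1.8]
grip_width: 64.1
```

Run:
```python
from h import *
for _ in range(4):
    imaging.capture("top");o=sensors.get_obs();print(o["contact_force"].round(2),o["moment"].round(2),o["grip_width"])
for x in(-70,70):
    a=-.16;print(x,go(545+x*np.cos(a),-223+x*np.sin(a),45,2.98),544.7+x*np.cos(a),-224.2+x*np.sin(a))
```

```text
[-0.05 -1.24 -2.28] [ 0.02  0.01 -0.02] 63.99180928911197
[-0.38  0.38 -2.88] [ 0.04 -0.02  0.03] 63.91211018803646
[ 1.12  0.27 -3.45] [-0.02  0.03 -0.01] 64.34662802711397
[-0.1  -0.42 -2.32] [-0.02  0.03  0.04] 64.06307038160513
-70 (array([   2.9, -410.7,  161.7]), np.float64(-1.7)) 475.59409016370614 -213.04772553700278
70 (array([-137.1, -406.2,  161.6]), np.float64(-1.7)) 613.805909836294 -235.3522744629972
```

The middle tin weighs about 2.3 N, so it is light. I'll put it on the far half of the lid.

Call:
arm_command(
  increments=[1,-3,-15,0,0,1,-14,-50,0,-0.5,1,-30,-90,0,-1,1,-45,-135,0,-1.7,1,-60,-180,0,-1.7,1,-75,-225,0,-1.7,1,-92,-275,0,-1.7,1,-108,-320,0,-1.7,1,-122,-360,0,-1.7,1,-132,-390,0,-1.7,1,-137,-406,0,-1.7,1,-137,-406,0,-1.7,1,-137,-406,15,-1.7,1,-137,-406,50,-1.7,1,-137,-406,90,-1.7,1,-137,-406,120,-1.7,1,-137,-406,140,-1.7,1,-137,-406,150,-1.7,1,-137,-406,150,-1.7],
)

```text
time: 13.92
tool_pos: [613.8, -232.9, 56.0]
tcp_rot: [3.141, -0.001, 2.98]
contact_force: [-0.9, -0.1, -2.3]
grip_width: 64.3
```

Call:
arm_command(
  increments=[1,0,0,5,0,1,0,0,9,0,1,0,0,12,0,1,0,0,14,0,1,0,0,15,0,1,0,0,15,0],
)

```text
time: 14.68
tool_pos: [614.1, -234.0, 42.2]
tcp_rot: [-3.142, 0.0, 2.979]
contact_force: [-2.9, 1.5, 2.4]
grip_width: 64.2
```

Call:
arm_command(
  increments=[0,0,0,0,0,0,0,0,0,0,0,0,0,0,0,0,0,0,0,0,0,0,0,-8,0,0,0,0,-30,0,0,0,0,-65,0,0,0,0,-105,0,0,0,0,-140,0,0,0,0,-160,0,0,0,0,-165,0,0,0,0,-165,0],
)

```text
time: 16.18
tool_pos: [614.0, -233.9, 206.4]
tcp_rot: [3.141, -0.0, 2.979]
contact_force: [-0.2, 0.2, -0.1]
grip_width: 91.9
```

Run:
```python
from h import *
o=wrist("w2",88);print(o["contact_force"])
print(go(650.8,195.3,42,2.95))
```

```text
px [ 21. 105.] world 487.7 -450.2 r 42.6
px [283. 207.] world 614.5 -234.0 r 33.3
px [112. 322.] world 707.0 -423.9 r 34.3
[-0.22706158  0.22739559 -0.12407525]
(array([ 32.5, 429.4, 164.1]), np.float64(1.7))
```

View pics/w2.png

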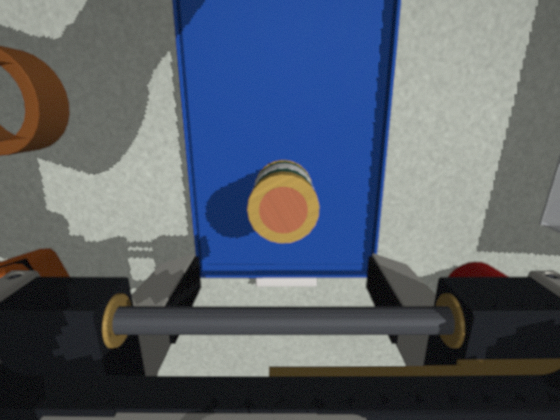

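The tin stands upright in the lid at pixel (283,207), world (614,-234), with clear margin. Now the far tin.

Call:
arm_command(
  increments=[0,1,18,0,0,0,4,55,0,0.5,0,8,100,0,1,0,12,150,0,1.7,0,16,200,0,1.7,0,20,250,0,1.7,0,24,300,0,1.7,0,28,350,0,1.7,0,31,395,0,1.7,0,32.5,420,0,1.7,0,32.5,429.4,0,1.7,0,32.5,429.4,0,1.7,0,32.5,429.4,15,1.7,0,32.5,429.4,45,1.7,0,32.5,429.4,60,1.7,0,32.5,429.4,60,1.7],
)

```text
time: 18.23
tool_pos: [650.8, 194.0, 145.1]
tcp_rot: [-3.14, -0.003, 2.948]
contact_force: [1.0, 0.7, 0.5]
grip_width: 91.8
```

Call:
arm_command(
  increments=[0,0,0,15,0,0,0,0,45,0,0,0,0,75,0,0,0,0,95,0,0,0,0,104,0,0,0,0,104,0,1,0,0,104,0,1,0,0,104,0,1,0,0,104,0,1,0,0,104,0,1,0,0,104,0],
)

```text
time: 19.6
tool_pos: [651.8, 195.2, 43.3]
tcp_rot: [3.141, 0.001, 2.95]
contact_force: [0.1, -0.4, 3.3]
grip_width: 64.1
```

Call:
arm_command(
  increments=[1,0,0,-6,0,1,0,0,-20,0,1,0,0,-45,0,1,0,0,-70,0,1,0,0,-95,0,1,0,0,-120,0,1,0,0,-140,0,1,0,0,-155,0,1,0,0,-163,0,1,0,0,-165,0,1,0,0,-165,0,1,0,0,-165,0,1,0,0,-165,0,1,0,0,-165,0],
)

```text
time: 21.35
tool_pos: [651.4, 195.0, 207.5]
tcp_rot: [-3.142, -0.0, 2.95]
contact_force: [0.1, -0.1, -3.3]
grip_width: 64.5
```

Run:
```python
from h import *
for _ in range(4):
    imaging.capture("top");o=sensors.get_obs();print(o["contact_force"].round(2),o["tool_pos"],o["grip_width"])
a=-.16;x=-70;print(go(545+x*np.cos(a),-224+x*np.sin(a),56,2.98))
```

```text
[-0.34  0.27 -2.63] [651.42565184 195.01847823 207.55894242] 64.1460523345622
[ 0.87  0.04 -1.62] [651.44869675 195.05556266 207.6422576 ] 64.37466514279147
[-1.69 -0.58 -2.06] [651.4541744  195.01725562 207.69034955] 64.26703945012042
[ 0.16  0.2  -2.63] [651.46617232 195.02705629 207.72029403] 64.36381727938453
(array([  94.5, -433.9,  151.7]), np.float64(-1.7))
```

The far tin weighs about 2.2 N, so the near one is clearly the heaviest. This one goes on the near half of the lid.

Call:
arm_command(
  increments=[1,3,-16,0,0,1,11,-52,0,-0.5,1,21,-98,0,-1,1,32,-147,0,-1.7,1,43,-196,0,-1.7,1,54,-245,0,-1.7,1,65,-295,0,-1.7,1,75,-345,0,-1.7,1,84,-388,0,-1.7,1,91,-420,0,-1.7,1,94.5,-433.9,0,-1.7,1,94.5,-433.9,0,-1.7,1,94.5,-433.9,15,-1.7,1,94.5,-433.9,50,-1.7,1,94.5,-433.9,90,-1.7,1,94.5,-433.9,120,-1.7,1,94.5,-433.9,140,-1.7,1,94.5,-433.9,150,-1.7,1,94.5,-433.9,150,-1.7],
)

```text
time: 23.92
tool_pos: [475.8, -212.0, 57.0]
tcp_rot: [3.141, -0.001, 2.98]
contact_force: [-0.4, -0.4, -1.7]
grip_width: 64.0
```

Call:
arm_command(
  increments=[1,0,0,5,0,1,0,0,9,0,1,0,0,12,0,1,0,0,14,0,1,0,0,15,0,1,0,0,15,0],
)

```text
time: 24.68
tool_pos: [475.9, -212.9, 43.3]
tcp_rot: [-3.141, 0.0, 2.979]
contact_force: [-2.8, 1.0, 4.4]
grip_width: 64.0
```

Contact is felt. Releasing, rising, and then returning for the heavy tin.

Call:
arm_command(
  increments=[0,0,0,0,0,0,0,0,0,0,0,0,0,0,0,0,0,0,0,0,0,0,0,-8,0,0,0,0,-30,0,0,0,0,-65,0,0,0,0,-105,0,0,0,0,-140,0,0,0,0,-160,0,0,0,0,-165,0,0,0,0,-165,0],
)

```text
time: 26.18
tool_pos: [475.7, -212.8, 207.5]
tcp_rot: [3.141, -0.0, 2.979]
contact_force: [-0.9, 0.0, -0.2]
grip_width: 91.8
```

Run:
```python
from h import *
o=wrist("w3",88);print(o["tool_pos"])
im=imaging.capture("top");cv2.imwrite("pics/top2.png",im)
h=cv2.cvtColor(im,cv2.COLOR_BGR2HSV);m=(h[...,0]<28)&(h[...,1]>90)&(h[...,2]>110);m[:150]=0;m[275:]=0
for _,s,c in blobs(m,30): print(c.round(1),ray("top",[c],88)[0].round(1))
print(go(476.5,204.5,42,2.95))
```

```text
px [283. 205.] world 474.6 -212.6 r 33.2
px [ 44. 228.] world 465.7 -444.0 r 58.3
px [112. 322.] world 569.4 -403.1 r 34.6
px [284. 346.] world 618.5 -235.3 r 31.6
[ 475.71243945 -212.75842891  207.47060262]
[428.2 171.9] [ 710.4 -492.5   88. ]
[457.5 169.8] [ 719.8 -596.3   88. ]
[353.7 199.2] [ 611.7 -234.1   88. ]
[432.6 231.5] [ 505.6 -505.1   88. ]
[224.3 238.2] [472.5 202.   88. ]
[422.3 245.8] [ 456.8 -469.1   88. ]
(array([ 66.1, 411.6, 165.2]), np.float64(1.7))
```

View pics/w3.png

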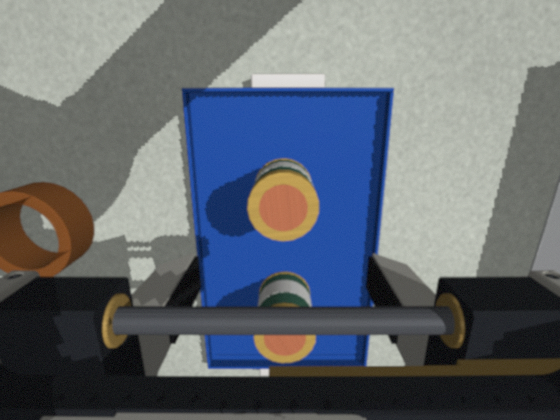

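Both light tins stand upright in the lid, at pixels (283,205) and (284,346). The heavy one is still at its spot in the box.

Call:
arm_command(
  increments=[0,2,16,0,0,0,8,52,0,0.5,0,16,98,0,1,0,24,147,0,1.7,0,32,196,0,1.7,0,40,245,0,1.7,0,47,295,0,1.7,0,55,345,0,1.7,0,61,382,0,1.7,0,65,404,0,1.7,0,66.1,411.6,0,1.7,0,66.1,411.6,0,1.7,0,66.1,411.6,15,1.7,0,66.1,411.6,45,1.7,0,66.1,411.6,60,1.7,0,66.1,411.6,60,1.7],
)

```text
time: 28.28
tool_pos: [476.6, 203.3, 146.5]
tcp_rot: [-3.14, -0.003, 2.949]
contact_force: [0.5, -1.2, -0.1]
grip_width: 92.3
```

Call:
arm_command(
  increments=[0,0,0,15,0,0,0,0,45,0,0,0,0,75,0,0,0,0,95,0,0,0,0,105,0,0,0,0,105,0,1,0,0,105,0,1,0,0,105,0,1,0,0,105,0,1,0,0,105,0,1,0,0,105,0],
)

```text
time: 29.65
tool_pos: [477.5, 204.3, 43.2]
tcp_rot: [3.141, 0.001, 2.95]
contact_force: [-0.5, 2.2, 3.6]
grip_width: 62.8
```

Call:
arm_command(
  increments=[1,0,0,-6,0,1,0,0,-20,0,1,0,0,-45,0,1,0,0,-75,0,1,0,0,-105,0,1,0,0,-135,0,1,0,0,-165,0,1,0,0,-195,0,1,0,0,-215,0,1,0,0,-228,0,1,0,0,-234,0,1,0,0,-235,0,1,0,0,-235,0,1,0,0,-235,0,1,0,0,-235,0,1,0,0,-235,0,1,0,0,-235,0,1,0,0,-235,0],
)

```text
time: 31.9
tool_pos: [477.2, 204.0, 277.7]
tcp_rot: [3.141, -0.0, 2.95]
contact_force: [-0.3, -0.7, -7.4]
grip_width: 62.9
```

Run:
```python
from h import *
for i in range(3):
    im=imaging.capture("side");o=sensors.get_obs();print(o["contact_force"].round(2),o["tool_pos"].round(1),o["dq"].round(3),o["grip_width"],o["time"])
cv2.imwrite("pics/side3.png",im)
```

```text
[-0.09 -0.54 -7.7 ] [477.2 204.  277.8] [-0.001 -0.002 -0.     0.001  0.    -0.   ] 62.80171734735448 31.95
[ 0.02  0.32 -6.84] [477.2 204.  277.8] [ 0.    -0.     0.001  0.     0.001  0.001] 63.016021574534136 32.0
[-0.77 -0.2  -7.24] [477.2 204.  277.7] [-0.    -0.     0.002 -0.    -0.001 -0.   ] 62.80105809623208 32.05
```

View pics/side3.png

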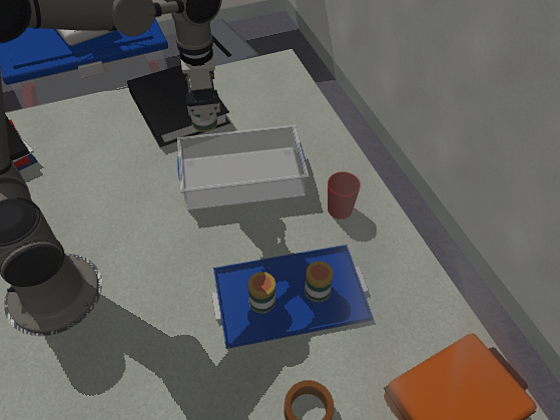

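The side view shows two tins standing in the lid at (262,291) and (319,281), and the box empty. The heavy tin is held at about (203,117), and the bystanders have not moved. I'm handing in.

```bash
python3 -c "
from plant import ticket
print(ticket.close_job())"
```

```text
the job is handed in; nothing more can be done
None
```

I handed the job in at about 32 s. The two lighter tins stand in the blue lid, and the gripper holds the heaviest still, with its underside about 238 mm above the table.

- **Weights:** the near tin weighed about 7.1 N when lifted, the middle one about 2.3 N and the far one about 2.2 N. The near tin came up first, so I set it back in the box until the other two were placed.
- **Last checks:** wrist, top and side pictures show both light tins upright inside the rim, about 140 mm apart. The box is empty, and the cup, tape roll and binder look unmoved. The wrist still reads about 7.2 N with the arm at rest.
- **Disagreements:** none of the checks failed. The top and side cameras differed by about 5 mm on the tin positions. The wrist camera settled it, landing between them to within about 2 mm.

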